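# Load the sample disc into the analyser stage and lock the cover

### The arm

A 6-joint arm with a two-finger parallel gripper is mounted at the origin on the work surface. World frame = base frame: x ahead of the robot, y to its left, z up, the work surface at z = 0. Lengths are in m, angles in rad, forces in N, time in s.
With the tool pointing down it reaches from about 0.35 to 0.775 m from the base axis. Payload 5.5 kg.
Tool frame: the origin (TCP) lies on the centre line of the jaws, within the pads' length; the fingertips stand 8 mm ahead of it and the grasp point (between the pads) lies 11 mm behind it; z points along the fingers, y is the direction in which the jaws open and shut (so a half turn about z gives the same grasp; the last joint's range is limited). The gripper opens to 85 mm and grips with 20 to 120 N. Pads are 22 mm wide; open, the fingers measure 114 mm over their backs; the gripper's body (76 mm by 85 mm) begins 54 mm behind the grasp point. The pads swing forward as they close: fully open they stand 13 mm farther back than shut.
Start: joints at [-0.14, 0.313, 0.046, 1.304, 0, 1.431], TCP at [0.575, -0, 0.239] pointing down, gripper open.
Joint ranges: [-2.76, 2.76], [-0.86, 1.69], [-1.03, 1.26], [-2.2, 2.34], [-1.47, 1.5], [-3.14, 3.14]. Speed limits (rad/s): [2.57, 2.57, 3.14, 3.14, 3.14, 3.14].

### API

Orientations are given as a unit quaternion [w, x, y, z].
In Python, from workcell import env gives the robot as it stands. The module is installed in compiled form; this text tells all that it offers.
- The arm moves only by the tool play_rows, never from a script. Its argument "steps" is a list of rows, each an object with "claw": the closure in counts, from 0 (fully open) to 255 (shut); "dp": the shift along the tool's x, y, z in m, a list of three; "angular": the turn, a rotation vector about the tool's x, y, z in degrees, a list of three. In form: [{"claw": claw, "dp": [dx, dy, dz], "angular": [wx, wy, wz]}, ...]. A call has exactly 8 rows; each row shifts and turns the commanded pose from where the row before left it, along the tool's axes as they then stand; what a row does not reach is not made up. A row lasts 1/12 s, in which the tool goes at most 41.7 mm and 7.16 degrees, less where a joint would pass 70% of its speed; a pose out of reach is approached as far as the arm can. A call is refused whole if a number of a shift passes 0.0417 or a number of a turn 7.16, either way. A call with a gripper value outside its range is refused whole. The fingers move at their own pace and stop on an object; "force" is the grip in N (left out, the last holds). Time passes only in rows, so rows that do not move let the fingers close, or fill a call up. It gives the time, the measured TCP pose, the force and the opening at its end, in the units of the state.
- env.get_state(): the state, without advancing time (a new reading comes with each control period).
- env.read_camera(name): name is "scene" or "side" or "wrist"; returns (picture, depth): 420x560x3 uint8, red, green, blue; 420x560 float32, m along the optical axis (not along the pixel's ray), 0 where there is no reading.
- env.calibration(name): a dict with "fx", "fy", "cx", "cy" (pixels), "world_from_camera" (4x4, takes a point from camera to world coordinates); the wrist camera has in their place "hand_eye" (4x4, takes a point from camera to tool coordinates, whose origin is the TCP and whose axes are the flange's). Camera axes: x right, y down, z forward; pixel columns grow to the right and rows downward; lengths in m; the calibration is good to about 2 mm. A picture is of the moment at which its call begins: read the wrist's pose just before it. calibration takes no time and is no camera call.
- env.hand_in(): hands the job in, once; it reports no verdict.
The state is a dict: "clock": time; "joint_pos": joint angles; "qvel": joint speeds; "tau": joint torques, N m; "tcp_pos": TCP position; "orientation": TCP orientation; "wrist_force": force on the tool from outside, world axes, zero at the start; "ft_torque": the same for the moment, N m; "finger_gap": finger opening in m.
Only numpy, scipy, OpenCV 4.12 (cv2) and the standard library are available. Lean on these libraries where they do the work, as an engineer would, in place of code of your own. Each camera call takes 0.05 s, during which the arm holds its last target. There are 200 camera calls.

### The job

Slide the large sample disc across the stage plate, without picking it up off the plate, until it drops fully into the large shallow pocket. Then angle the cover's tongue into the groove under the white bar and lower the cover flat over the disc, so that it lies down behind the steel ridge and is locked, and let go. Leave the small glass vial and the small steel disc on the bench where they are.

Things in the scene. Friction and masses are not known exactly. Their poses are not given: they have to be found in the camera images.
- stage: Fixed aluminium stage plate, 200 (x) x 300 (y) x 30 mm high; origin at the centre of its underside on the bench, so its flat top is 30 mm above the origin; x points away from the robot at yaw 0, z up. Its top carries the large pocket, the white bar with the groove, the steel ridge, and a smaller pocket (26 mm across, same depth) at x +55, y +35 mm that is not used.
- pocket (a point): Centre of the mouth of the large pocket, level with the stage's top; axes as the stage's. The pocket is round, 43 mm across and 5 mm deep, with a black window in its floor. In the stage's frame it lies at x +10, y -75 mm. A 5 mm high, 4 mm thick, 110 mm long steel ridge runs along y on the plate, its near face 52 mm on the +x side of the pocket's centre.
- groove (a point): Middle of the groove's mouth at the level of the stage's top; axes as the stage's; 57 mm on the -x side of the pocket's centre. The white bar (24 mm deep in x, 110 mm long in y, 23 mm high) stands on the plate on the -x side of this point. Its groove opens towards +x: 74 mm wide in y, 16 mm deep in x, open from 2 mm (sill) to 15 mm (roof) above the plate.
- disc_center (a point): Centre, half-way up, of the large sample disc: dark steel rim with a white ceramic face, 40 mm across, 8 mm thick, about 60 g, lying loose on the stage plate on the +y side of the pocket. Seated, its centre is 1 mm below the pocket's mouth and its top stands 3 mm above the plate.
- cover_base (a point): Loose white cover, about 180 g, on the bench: origin at the centre of its 105 (x) x 90 (y) mm body, level with its underside. A 5 mm plate on two 6 mm high, 5 mm wide skirts along its y edges (full length), so the plate lies 6 to 11 mm above the origin. The tongue sticks out of its -x edge; a black fin stands on top.
- cover_home (a point): Fixed point on the stage's top, 2.5 mm on the -x side of the pocket's centre, axes as the stage's: where the cover's origin lies, axes matching, when locked between bar and ridge. The cover then has 2 mm of play each way in x and 7 mm each way in y. It does not fit in flat: its +x edge must be tilted up to pass over the ridge.
- cover_grip (a point): Centre of the cover's black fin, the part to hold: 40 mm long in the cover's x, 12 mm thick in y, 36 mm high (11 to 47 mm above the cover's underside); 2 mm on the -x side of the cover's origin and 29 mm above it. Axes as the cover's.
- tongue_tip (a point): Middle of the end face of the cover's steel tongue: 13 mm long, 60 mm wide, 5 mm thick (6 to 11 mm above the cover's underside); it lies 65.5 mm on the -x side of the cover's origin and 8.5 mm above it. Axes as the cover's.
- vial: Small capped glass vial, 24 mm across, 42 mm high, standing on the bench beyond the stage's +x edge; origin at the centre of its base. A bystander.
- small_disc: Small plain steel disc, 25 mm across, 6 mm thick, lying on the bench near the stage's +y edge; origin at the centre of its underside. A bystander.
There are look-alikes about, which are no part of the job. Of the things like the part that bears disc_center, leave any that is brown; of the rest the larger one is meant. There is more than one size of the part that bears cover_base; the job needs the larger.

How it is judged:
On the way, in this order (a step that is already met when the one before it is completed fails the run):
1. the disc lies flat in the large pocket (horizontal distance between disc_center and pocket below 0.004 m and z of disc_center in the frame of pocket below 0.0012 m and angle between disc_center's own z axis and vertical below 0.06 rad), for 0.2 s.
2. the cover's tongue is in the groove with the cover still tilted, its +x edge up (x of tongue_tip in the frame of groove below -0.004 m and z of tongue_tip in the frame of groove between 0.001 and 0.016 m and y of tongue_tip in the frame of groove between -0.012 and 0.012 m and angle between cover_grip's own z axis and vertical above 0.03 rad).
At the end, for the whole second after the job is handed in: The disc lies flat and sunk in the large pocket (centre within 4 mm). The cover lies flat on the plate over it (within 1.7 degrees, 2 mm in height), its tongue at least 6 mm inside the groove, its far edge behind the ridge, within 10 mm sideways and 0.1 rad of straight (all of step 1 and x of cover_base in the frame of cover_home between -0.0045 and 0.0045 m and y of cover_base in the frame of cover_home between -0.01 and 0.01 m and z of cover_base in the frame of cover_home between -0.002 and 0.002 m and angle between cover_grip's own z axis and vertical below 0.03 rad and x of tongue_tip in the frame of groove below -0.006 m and angle between the x axis of cover_base and the x axis of cover_home, either way round below 0.1 rad); the robot touches nothing.
It fails at once if the disc is lifted off the stage plate (more than 10 mm) (z of disc_center in the frame of pocket above 0.014 m).
It fails at once if the vial is moved more than 25 mm (distance of vial from where it was at the start of the episode above 0.025 m).
It fails at once if the small disc is moved more than 25 mm (distance of small_disc from where it was at the start of the episode above 0.025 m).
It also fails if it takes over 58 s, if anything falls off the work surface, if the arm or the gripper's body presses on something with over 40 N, if the wrist force passes 120 N, or if a joint passes its speed limit or range.

## Working session

There is one attempt and no reset: what is moved stays moved. The work goes in short steps, Python scripts to look and compute and a tool call to move; the robot and the scene stay as the last step left them, time stands still between calls to the robot, and variables do not carry over. Pictures are saved under pics/ and viewed, about 8 in all and at most 12, crops included, and the job is handed in when it is done.

Besides the shell and the picture viewer there is one more tool, called as a command line: name --argument value ..., lists and objects as JSON in quotes. play_rows: Moves the arm, as the interface text tells. Its arguments: {"type":"object","properties":{"steps":{"type":"array","items":{"type":"object","properties":{"claw":{"type":"number"},"dp":{"type":"array","items":{"type":"number"}},"angular":{"type":"array","items":{"type":"number"}}}}},"force":{"type":"number"}},"required":["steps"]}

```bash
mkdir -p pics; cat > h.py <<'E'
import numpy as np, cv2
from workcell import env
from scipy.spatial.transform import Rotation as R
def tool():
    s=env.get_state(); q=s['orientation']; T=np.eye(4)
    T[:3,:3]=R.from_quat([q[1],q[2],q[3],q[0]]).as_matrix(); T[:3,3]=s['tcp_pos']; return T
def look(name):
    T=tool(); im,d=env.read_camera(name); c=env.calibration(name)
    W=c['world_from_camera'] if name!='wrist' else T@np.array(c['hand_eye'])
    return im,d,c,np.array(W)
def cloud(d,c,W):
    v,u=np.mgrid[:d.shape[0],:d.shape[1]]
    p=np.stack([(u-c['cx'])/c['fx']*d,(v-c['cy'])/c['fy']*d,d],-1)
    return p@W[:3,:3].T+W[:3,3]
def ray(uv,z,c,W):
    r=W[:3,:3]@np.array([(uv[0]-c['cx'])/c['fx'],(uv[1]-c['cy'])/c['fy'],1]); o=W[:3,3]
    return o+r*(z-o[2])/r[2]
E
python3 - <<'E'
from h import *
print(env.get_state())
for n in ['scene','side','wrist']:
    im,d,c,W=look(n); np.savez('c_'+n,im=im,d=d,W=W,k=[c['fx'],c['fy'],c['cx'],c['cy']])
    cv2.imwrite(f'pics/{n}0.png',im[...,::-1]); print(n,c['fx'],W.round(3).tolist())
E
```

```text
{'clock': 0.0, 'joint_pos': array([-1.39612782e-01,  3.14030737e-01,  4.49600387e-02,  1.30360728e+00,
        3.04108362e-05,  1.43119267e+00]), 'qvel': array([-0.00125294,  0.00033329, -0.00069441, -0.00126271, -0.00163957,
        0.00131053]), 'tau': array([-2.90074182e-03, -4.80629075e+01,  2.98531097e+01,  1.95313990e-02,
       -3.83516899e-04, -4.27451073e-05]), 'tcp_pos': array([5.74492554e-01, 6.33051611e-05, 2.38383866e-01]), 'orientation': array([-7.60518744e-04,  7.07109705e-01,  7.07103231e-01, -5.54074090e-04]), 'wrist_force': array([-0.10993854, -0.7095167 , -0.31212154]), 'ft_torque': array([ 0.02959872, -0.00196034,  0.02048925]), 'finger_gap': 0.085614606778687}
scene 476.70047469691593 [[-0.727, 0.5, -0.471, 1.084], [0.687, 0.513, -0.515, 0.611], [-0.016, -0.698, -0.716, 0.893], [0.0, 0.0, 0.0, 1.0]]
side 447.7465310204795 [[-0.829, -0.38, 0.41, 0.181], [-0.559, 0.585, -0.587, 0.534], [-0.017, -0.716, -0.698, 0.688], [0.0, 0.0, 0.0, 1.0]]
wrist 316.12554842219834 [[1.0, 0.0, -0.001, 0.575], [-0.0, -0.961, -0.278, 0.071], [-0.001, 0.278, -0.961, 0.372], [0.0, 0.0, 0.0, 1.0]]
```

View pics/scene0.png

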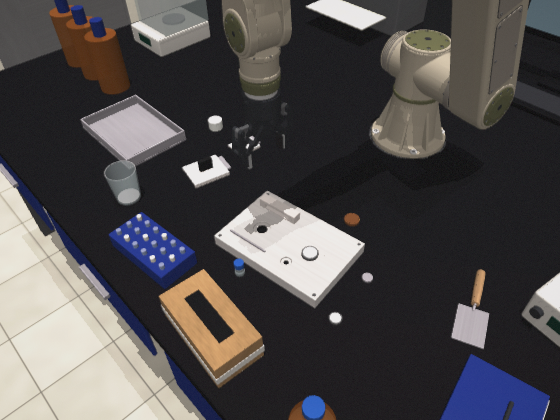

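View pics/side0.png

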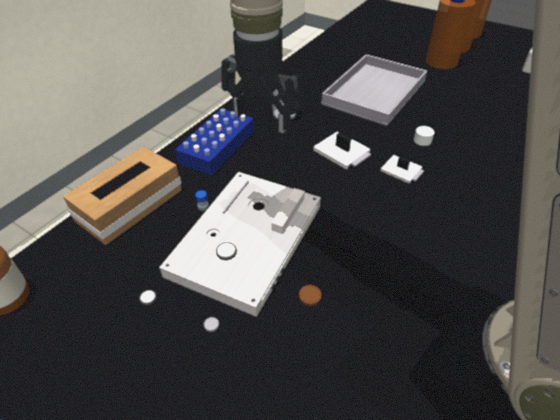

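Both views agree. The stage is at about (290,247) in scene and (243,240) in side, with the disc on it at (310,253) and (227,250). The larger cover is at (206,170) in scene and (342,150) in side. The vial is the blue cap at (239,267). I'll measure these next.

```bash
python3 - <<'E'
from h import *
for n,sp,cp,dp in [('scene',(340,260),(197,175),(310,253)),('side',(210,270),(332,152),(227,250))]:
    z=np.load(f'c_{n}.npz'); im,d,W,k=z['im'],z['d'],z['W'],z['k']; c=dict(zip(['fx','fy','cx','cy'],k))
    P=cloud(d,c,W); 
    def comp(m,seed):
        _,l=cv2.connectedComponents(m.astype(np.uint8)); v=l[seed[1],seed[0]]
        if v==0: print('seed miss',P[seed[1],seed[0]]); 
        return (l==v)&m
    print(n,'seedZ',P[sp[1],sp[0]].round(4),P[cp[1],cp[0]].round(4),P[dp[1],dp[0]].round(4))
    def rect(m,txt):
        q=P[m][:,:2]; r=cv2.minAreaRect((q*1000).astype(np.float32)); print(txt,m.sum(),np.round(r[0],1),np.round(r[1],1),round(r[2],2),'z',np.median(P[m][:,2]).round(4))
    Z=P[...,2]
    valid=d>0
    st=comp(valid&(abs(Z-.030)<.006)&(im.min(-1)>60),sp); rect(st,'stage')
    bx=(P[...,0]>.3)&(P[...,0]<.8)&(abs(P[...,1])<.4)
    m=valid&bx&(im.min(-1)>90)&(Z>.001)&(Z<.09)
    nn,l,s,ce=cv2.connectedComponentsWithStats(m.astype(np.uint8))
    for i in range(1,nn):
        if s[i,4]>25: rect(l==i,f'  obj px{ce[i].round()} ')
    cv=comp(valid&(abs(Z-.0085)<.006)&(im.min(-1)>90),cp); rect(cv,'cover')
    near=np.hypot(P[...,0]-P[cp[1],cp[0],0],P[...,1]-P[cp[1],cp[0],1])<.08
    fin=valid&near&(Z>.035)&(Z<.055)&(im.max(-1)<90); rect(fin,'fin') if fin.sum()>5 else 0
    dm=comp(valid&(abs(Z-.038)<.0035)&(im.min(-1)>120)&(np.hypot(P[...,0]-P[dp[1],dp[0],0],P[...,1]-P[dp[1],dp[0],1])<.03),dp)
    if dm.any(): rect(dm,'disc')
E
```

```text
scene seedZ [0.5327 0.1962 0.0312] [ 0.5824 -0.2913  0.0127] [0.5735 0.14   0.0418]
stage 7548 [573.5  68.2] [204.8 303.1] 8.35 z 0.0307
  obj px[207. 171.]  808 [ 540.1 -300.3] [108.8 123.7] 78.68 z 0.0122
  obj px[123. 170.]  259 [ 738.5 -381. ] [21.5 58.6] 43.62 z 0.07
  obj px[126. 190.]  550 [ 770.1 -335.6] [28.3 67.5] 69.1 z 0.0513
  obj px[290. 246.]  9017 [573.9  58.7] [240.  326.1] 9.68 z 0.0307
  obj px[164. 236.]  37 [ 788.  -133.9] [26.8 12.7] 65.34 z 0.0541
  obj px[213. 283.]  142 [795.4  87.2] [118.6   9.9] 89.19 z 0.0757
  obj px[239. 272.]  34 [711.9  51.1] [10.5 21.4] 57.44 z 0.0144
  obj px[367. 277.]  84 [509.1 259.6] [22.7 25.2] 88.68 z 0.0066
  obj px[335. 317.]  120 [640.9 280.4] [27.3 26.3] 23.1 z 0.0067
cover 704 [ 540.5 -298.8] [105.1 124.4] 79.2 z 0.0119
fin 85 [ 549.1 -296.3] [17.5 40. ] 78.89 z 0.0457
seed miss [0.5735382  0.13997465 0.0417961 ]
side seedZ [0.5684 0.1868 0.0316] [ 0.5598 -0.2641  0.0143] [0.5678 0.1363 0.0383]
stage 10813 [573.4  69.3] [204.4 304. ] 8.15 z 0.0312
  obj px[275. 112.]  42 [ 770.2 -329. ] [ 5.6 26.1] 72.34 z 0.0222
  obj px[342. 151.]  1041 [ 547.8 -301.1] [107.7 133. ] 76.84 z 0.0121
  obj px[222. 137.]  36 [ 794.7 -131.7] [13.  26.6] 41.5 z 0.0556
  obj px[206. 150.]  26 [788.2 -68. ] [11.1 28.5] 50.12 z 0.0577
  obj px[402. 170.]  605 [ 395.8 -312.1] [79.1 89.7] 85.06 z 0.0088
  obj px[159. 174.]  118 [795.5  83.1] [103.3  10.1] 89.08 z 0.0765
  obj px[242. 242.]  12861 [585.8  54.7] [224.9 337.7] 8.22 z 0.0312
  obj px[150. 201.]  541 [794.5 116.3] [174.5   8. ] 85.2 z 0.0323
  obj px[202. 205.]  52 [702.8  53.5] [20.2 13.8] 42.93 z 0.0161
  obj px[147. 296.]  173 [639.6 282.1] [27.2 30. ] 41.62 z 0.0072
  obj px[211. 324.]  168 [509.2 260. ] [24.8 29.3] 39.71 z 0.0067
cover 937 [ 547.5 -299.6] [107.9 130.4] 80.3 z 0.0121
fin 97 [ 547.8 -294.1] [15.1 39.6] 78.37 z 0.0457
disc 239 [569.7 136.8] [38.9 37.2] 27.97 z 0.0392
```

View pics/wrist0.png

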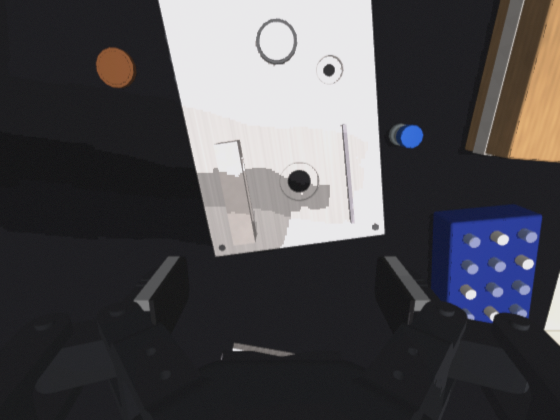

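play_rows --steps '[{"claw": 75, "dp": [0.035, -0.002, 0.03], "angular": [0, 0, 0]}, {"claw": 75, "dp": [0.035, -0.002, 0.03], "angular": [0, 0, 0]}, {"claw": 75, "dp": [0.035, -0.002, 0.03], "angular": [0, 0, 0]}, {"claw": 75, "dp": [0.033, 0, 0.03], "angular": [0, 0, 0]}, {"claw": 75, "dp": [0, 0, 0], "angular": [0, 0, -4.2]}, {"claw": 75, "dp": [0, 0, 0], "angular": [0, 0, -4.1]}, {"claw": 75, "dp": [0, 0, 0], "angular": [0, 0, 0]}, {"claw": 75, "dp": [0, 0, 0], "angular": [0, 0, 0]}]' --force 25

```text
clock: 0.82
tcp_pos: [0.5695, 0.1258, 0.1298]
orientation: [-0.0, 0.655, 0.756, -0.0]
wrist_force: [-0.4, 0.6, -0.0]
finger_gap: 0.0605
```

```bash
python3 - <<'E'
from h import *
z=np.load('c_wrist.npz'); im,d,W,k=z['im'],z['d'],z['W'],z['k']; c=dict(zip(['fx','fy','cx','cy'],k))
P=cloud(d,c,W); Z=P[...,2]; g=im.max(-1)
# pocket window
m=(g<60); m[:150]=0;m[215:]=0;m[:,:270]=0;m[:,325:]=0
n,l,s,ce=cv2.connectedComponentsWithStats(m.astype(np.uint8)); i=1+np.argmax(s[1:,4]); print('win',s[i],ce[i],ray(ce[i],.025,c,W).round(4))
st=(d>0)&(abs(Z-.03)<.006)&(g>60)&(P[...,1]<.25); n,l=cv2.connectedComponents(st.astype(np.uint8)); q=P[l==l[100,230]]
print('stage edge rect',cv2.minAreaRect((q[:,:2]*1000).astype(np.float32)), np.median(q[:,2]))
T=tool(); print('tcp',T.round(4).tolist(), env.get_state()['finger_gap'])
im,d,c,W=look('wrist'); cv2.imwrite('pics/w1.png',im[...,::-1]); np.savez('c_w1',im=im,d=d,W=W,k=[c['fx'],c['fy'],c['cx'],c['cy']])
P=cloud(d,c,W); Z=P[...,2]
m=(d>0)&(abs(Z-.0395)<.0035)&(np.hypot(P[...,0]-.569,P[...,1]-.138)<.04)&(im.min(-1)>60)
n,l,s,ce=cv2.connectedComponentsWithStats(m.astype(np.uint8)); i=1+np.argmax(s[1:,4]); m=l==i
cn,_=cv2.findContours(m.astype(np.uint8),0,1); e=cv2.fitEllipse(max(cn,key=len)); print('disc',s[i],e,ray(e[0],.038,c,W).round(4), cv2.minAreaRect((P[m][:,:2]*1000).astype(np.float32)))
E
```

```text
win [288 171  22  21 351] [298.56125356 180.90883191] [ 0.5943 -0.0027  0.025 ]
stage edge rect ((575.4326171875, 54.472328186035156), (201.9200439453125, 270.2897033691406), 8.20138168334961) 0.029211782220103677
tcp [[-0.1427, 0.9898, -0.0004, 0.5695], [0.9898, 0.1427, -0.0001, 0.1258], [-0.0, -0.0004, -1.0, 0.1298], [0.0, 0.0, 0.0, 1.0]] 0.060501480125050834
disc [ 257  170   53   52 2050] ((283.3173522949219, 196.0466766357422), (50.30267333984375, 51.82516098022461), 72.38941955566406) [0.57   0.1374 0.038 ] ((570.0835571289062, 136.7559814453125), (38.96027374267578, 38.69670486450195), 52.693031311035156)
```

View pics/w1.png

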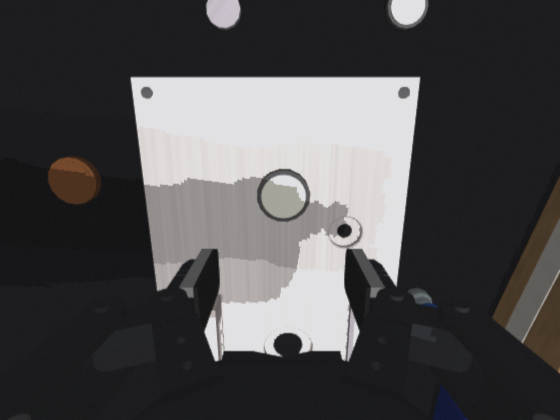

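The disc is at (283,196) in the wrist picture, which gives (0.570, 0.137). The jaws line up with the stage, and the pocket window is at (288,344). I'll lower and grip.

play_rows --steps '[{"claw": 75, "dp": [0.0114, 0.002, 0.02], "angular": [0, 0, 0]}, {"claw": 75, "dp": [0, 0, 0.025], "angular": [0, 0, 0]}, {"claw": 75, "dp": [0, 0, 0.025], "angular": [0, 0, 0]}, {"claw": 75, "dp": [0, 0, 0.0195], "angular": [0, 0, 0]}, {"claw": 75, "dp": [0, 0, 0], "angular": [0, 0, 0]}, {"claw": 160, "dp": [0, 0, 0], "angular": [0, 0, 0]}, {"claw": 160, "dp": [0, 0, 0], "angular": [0, 0, 0]}, {"claw": 160, "dp": [0, 0, 0], "angular": [0, 0, 0]}]' --force 20

```text
clock: 1.53
tcp_pos: [0.5714, 0.1371, 0.0424]
orientation: [0.001, 0.654, 0.756, 0.001]
wrist_force: [0.1, 0.1, 0.0]
finger_gap: 0.0371
```

```bash
python3 - <<'E'
from h import *
z=np.load('c_w1.npz'); im,d,W,k=z['im'],z['d'],z['W'],z['k']; c=dict(zip(['fx','fy','cx','cy'],k))
g=im.max(-1); m=g<60; m[:325]=0;m[352:]=0;m[:,268:310]|=False; m[:,:270]=0;m[:,307:]=0
n,l,s,ce=cv2.connectedComponentsWithStats(m.astype(np.uint8)); 
for i in range(1,n): print('win',s[i],ce[i],ray(ce[i],.025,c,W).round(4))
s=env.get_state(); print(s['tcp_pos'],s['finger_gap'],s['wrist_force'])
im,d,c,W=look('wrist'); cv2.imwrite('pics/w2.png',im[...,::-1])
E
```

```text
win [274 334  27  18 414] [287.37681159 343.10386473] [ 0.5939 -0.0008  0.025 ]
[0.57142745 0.13709773 0.04238726] 0.037108886741067784 [0.09277335 0.11855604 0.01983549]
```

View pics/w2.png

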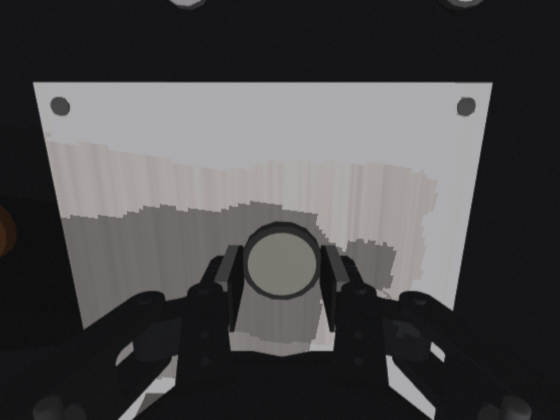

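```bash
python3 - <<'E'
from h import *
im,d,c,W=look('wrist'); s=env.get_state(); print(s['tcp_pos'],s['finger_gap'],s['wrist_force'])
P=cloud(d,c,W)
print(ray((282,261),.038,c,W), 'disc face', P[261,282], P[250,270])
for u,v in [(232,255),(234,275),(235,300),(330,255),(328,275),(328,300)]: print(u,v,P[v,u].round(4))
m=(d>0)&(abs(P[...,2]-.039)<.003)&(np.hypot(P[...,0]-.57,P[...,1]-.137)<.03); q=P[m]; print(cv2.minEnclosingCircle((q[:,:2]*1000).astype(np.float32)), cv2.minAreaRect((q[:,:2]*1000).astype(np.float32)))
E
```

```text
[0.57121763 0.13718604 0.04213256] 0.03742121324506123 [ 0.98912734  1.10760213 -0.28577228]
[0.57209989 0.13942807 0.038     ] disc face [0.57211226 0.13934933 0.03783916] [0.56564172 0.1442246  0.03784287]
232 255 [0.5492 0.1447 0.0493]
234 275 [0.5523 0.1442 0.0652]
235 300 [0.5539 0.133  0.0651]
330 255 [0.5916 0.1509 0.0496]
328 275 [0.5895 0.1477 0.062 ]
328 300 [0.5906 0.1387 0.0658]
((568.448486328125, 143.77342224121094), 27.864145278930664) ((572.859375, 140.5106964111328), (47.595787048339844, 43.21421813964844), 44.459686279296875)
```

play_rows --steps '[{"claw": 160, "dp": [0, 0, 0.001], "angular": [0, 0, 0]}, {"claw": 160, "dp": [-0.003, 0, 0], "angular": [0, 0, 0]}, {"claw": 160, "dp": [-0.006, 0, 0], "angular": [0, 0, 0]}, {"claw": 160, "dp": [-0.008, 0, 0], "angular": [0, 0, 0]}, {"claw": 160, "dp": [-0.008, 0, 0], "angular": [0, 0, 0]}, {"claw": 160, "dp": [-0.005, 0, 0], "angular": [0, 0, 0]}, {"claw": 160, "dp": [0, 0, 0], "angular": [0, 0, 0]}, {"claw": 160, "dp": [0, 0, 0], "angular": [0, 0, 0]}]'

```text
clock: 2.3
tcp_pos: [0.5764, 0.1074, 0.0419]
orientation: [0.002, 0.654, 0.756, 0.002]
wrist_force: [-0.4, -0.4, 7.1]
finger_gap: 0.037
```

```bash
cat >> h.py <<'E'
def disc(im,d,c,W,T,rel=True):
    P=cloud(d,c,W); Z=P[...,2]
    q0=T[:2,3]
    m=(d>0)&(abs(Z-.0378)<.002)&(np.hypot(P[...,0]-q0[0],P[...,1]-q0[1])<.03)&(im.min(-1)>60)
    n,l,s,ce=cv2.connectedComponentsWithStats(m.astype(np.uint8)); i=1+np.argmax(s[1:,4]); m=l==i
    cn,_=cv2.findContours(m.astype(np.uint8),0,1); e=cv2.fitEllipse(max(cn,key=len))
    return e, ray(e[0],.038,c,W), np.median(Z[m])
E
python3 - <<'E'
from h import *
T=tool(); im,d,c,W=look('wrist'); s=env.get_state(); print(s['tcp_pos'],s['finger_gap'],s['wrist_force'])
e,p,z=disc(im,d,c,W,T); print(e,p,z, 'in tool',T[:3,:3].T@(p-T[:3,3]))
E
```

```text
[0.5763688  0.10745424 0.0419219 ] 0.037087002691632745 [-0.41283489 -0.09794175  6.79399745]
((281.4440002441406, 263.7870178222656), (62.23880386352539, 67.9641342163086), 89.36510467529297) [0.57698914 0.10844628 0.038     ] 0.037394774611597625 in tool [0.00090569 0.0007529  0.00389042]
```

play_rows --steps '[{"claw": 160, "dp": [-0.008, 0, 0], "angular": [0, 0, 0]}, {"claw": 160, "dp": [-0.014, 0, 0], "angular": [0, 0, 0]}, {"claw": 160, "dp": [-0.018, 0, 0], "angular": [0, 0, 0]}, {"claw": 160, "dp": [-0.018, 0.0006, 0], "angular": [0, 0, 0]}, {"claw": 160, "dp": [-0.018, 0.0006, 0], "angular": [0, 0, 0]}, {"claw": 160, "dp": [-0.014, 0, 0], "angular": [0, 0, 0]}, {"claw": 160, "dp": [-0.007, 0, 0], "angular": [0, 0, 0]}, {"claw": 160, "dp": [0, 0, 0], "angular": [0, 0, 0]}]'

```text
clock: 3.02
tcp_pos: [0.5916, 0.0102, 0.0418]
orientation: [0.002, 0.655, 0.756, 0.001]
wrist_force: [0.3, -2.7, 6.5]
finger_gap: 0.0372
```

```bash
python3 - <<'E'
from h import *
T=tool(); im,d,c,W=look('wrist'); s=env.get_state(); print(s['tcp_pos'],s['finger_gap'],s['wrist_force'])
e,p,z=disc(im,d,c,W,T); print(e,p,z, 'in tool',T[:3,:3].T@(p-T[:3,3]))
t=np.array([.5942,-.0025,.038]); print('to go tool',T[:3,:3].T@(t-p))
for n in ['scene','side']:
    im,d,c,W=look(n); np.savez('d_'+n,im=im)
    uv=np.linalg.inv(W)@np.append(t,1); u=int(uv[0]/uv[2]*c['fx']+c['cx']); v=int(uv[1]/uv[2]*c['fy']+c['cy']); print(n,u,v)
    cv2.imwrite(f'pics/{n}1.png',cv2.resize(im[max(v-55,0):v+55,max(u-75,0):u+75,::-1],None,fx=2.6,fy=2.6,interpolation=2))
a,b=[cv2.imread(f'pics/{n}1.png') for n in ['scene','side']]
cv2.imwrite('pics/both1.png',np.hstack([a,b]))
E
```

```text
[0.59162275 0.01020503 0.04181431] 0.03724983223203239 [-0.08775123 -2.26901157  6.65938564]
((281.45367431640625, 263.8037109375), (61.9781379699707, 68.10987091064453), 89.03397369384766) [0.59228013 0.01119358 0.038     ] 0.03733782580597264 in tool [0.00094427 0.00075783 0.00380192]
to go tool [-1.38274010e-02 -5.22635313e-05  1.79386284e-05]
scene 262 225
side 258 202
```

View pics/both1.png

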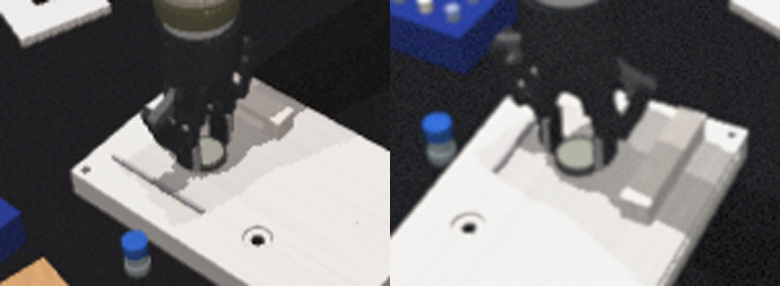

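Both views show the disc held between the jaws just short of the pocket, with the bar and ridge clear. I'll go the last 14 mm and release.

play_rows --steps '[{"claw": 160, "dp": [-0.005, 0, 0], "angular": [0, 0, 0]}, {"claw": 160, "dp": [-0.006, 0, 0], "angular": [0, 0, 0]}, {"claw": 160, "dp": [-0.0028, 0, 0], "angular": [0, 0, 0]}, {"claw": 160, "dp": [0, 0, 0], "angular": [0, 0, 0]}, {"claw": 100, "dp": [0, 0, 0], "angular": [0, 0, 0]}, {"claw": 100, "dp": [0, 0, 0], "angular": [0, 0, 0]}, {"claw": 100, "dp": [0, 0, 0], "angular": [0, 0, 0]}, {"claw": 100, "dp": [0, 0, 0], "angular": [0, 0, 0]}]'

```text
clock: 3.83
tcp_pos: [0.5913, -0.0018, 0.0393]
orientation: [-0.0, 0.654, 0.756, -0.0]
wrist_force: [-0.2, 1.0, -0.1]
finger_gap: 0.052
```

```bash
cat > dz.py <<'E'
from h import *
T=tool(); im,d,c,W=look('wrist'); s=env.get_state(); print(s['tcp_pos'],s['finger_gap'],s['wrist_force'])
P=cloud(d,c,W); np.savez('c_w3',im=im,d=d,W=W); cv2.imwrite('pics/w3.png',im[...,::-1])
m=(d>0)&(np.hypot(P[...,0]-.5942,P[...,1]+.0025)<.014)&(P[...,2]<.05); q=P[m]
A=np.c_[q[:,:2]-[.5942,-.0025],np.ones(len(q))]; f=np.linalg.lstsq(A,q[:,2],rcond=None)[0]; print('plane slopes,z',f.round(4),m.sum())
v=P[(d>0)&(np.hypot(P[...,0]-.585,P[...,1]-.04)<.008)]; print('plate z',np.median(v[:,2]))
E
python3 dz.py
```

```text
[ 0.59131911 -0.00177935  0.03934604] 0.0518836932641156 [ 0.41950639  0.44369327 -0.39992722]
plane slopes,z [0.0023 0.0035 0.0325] 2311
plate z 0.029158457434868
```

The disc is in the pocket: its top is 3.3 mm above the plate, level to within 0.004. Now the cover.

play_rows --steps '[{"claw": 90, "dp": [0, 0, -0.035], "angular": [0, 0, 0]}, {"claw": 90, "dp": [0, 0, -0.04], "angular": [0, 0, 0]}, {"claw": 90, "dp": [0, 0, -0.04], "angular": [0, 0, 0]}, {"claw": 90, "dp": [-0.035, -0.01, 0], "angular": [0, 0, 0]}, {"claw": 90, "dp": [-0.035, -0.01, 0], "angular": [0, 0, 0]}, {"claw": 90, "dp": [-0.035, -0.01, 0], "angular": [0, 0, 0]}, {"claw": 90, "dp": [-0.035, -0.01, 0], "angular": [0, 0, 0]}, {"claw": 90, "dp": [-0.035, -0.01, 0], "angular": [0, 0, 0]}]'

```text
clock: 4.55
tcp_pos: [0.5669, -0.1836, 0.1547]
orientation: [0.0, 0.654, 0.757, 0.0]
wrist_force: [0.5, 0.2, -0.4]
finger_gap: 0.0551
```

play_rows --steps '[{"claw": 90, "dp": [-0.035, -0.012, 0], "angular": [0, 0, 0]}, {"claw": 90, "dp": [-0.035, -0.012, 0], "angular": [0, 0, 0]}, {"claw": 90, "dp": [-0.035, -0.012, 0], "angular": [0, 0, 0]}, {"claw": 90, "dp": [0, 0, 0], "angular": [0, 0, -7.1]}, {"claw": 90, "dp": [0, 0, 0], "angular": [0, 0, -7.1]}, {"claw": 90, "dp": [0, 0, 0], "angular": [0, 0, -7.1]}, {"claw": 90, "dp": [0, 0, 0], "angular": [0, 0, -7.1]}, {"claw": 90, "dp": [0, 0, 0], "angular": [0, 0, -7.1]}]'

```text
clock: 5.22
tcp_pos: [0.5466, -0.2915, 0.1543]
orientation: [-0.0, 0.39, 0.921, 0.0]
wrist_force: [1.3, -1.2, 0.0]
finger_gap: 0.0553
```

play_rows --steps '[{"claw": 90, "dp": [0, 0, 0], "angular": [0, 0, -7.1]}, {"claw": 90, "dp": [0, 0, 0], "angular": [0, 0, -7.1]}, {"claw": 90, "dp": [0, 0, 0], "angular": [0, 0, -7.1]}, {"claw": 90, "dp": [0, 0, 0], "angular": [0, 0, -7.1]}, {"claw": 90, "dp": [0, 0, 0], "angular": [0, 0, -7.1]}, {"claw": 90, "dp": [0, 0, 0], "angular": [0, 0, 0]}, {"claw": 90, "dp": [0, 0, 0], "angular": [0, 0, 0]}, {"claw": 90, "dp": [0, 0, 0], "angular": [0, 0, 0]}]'

```text
clock: 5.88
tcp_pos: [0.5468, -0.2914, 0.1545]
orientation: [-0.0, 0.095, 0.996, 0.0]
wrist_force: [0.9, -0.7, -0.1]
finger_gap: 0.055
```

```bash
python3 - <<'E'
from h import *
T=tool(); im,d,c,W=look('wrist'); print(T.round(4).tolist(), env.get_state()['joint_pos'].round(2))
cv2.imwrite('pics/w4.png',im[...,::-1]); P=cloud(d,c,W); np.savez('c_w4',im=im,d=d,W=W,T=T); Z=P[...,2]
near=(d>0)&(np.hypot(P[...,0]-.548,P[...,1]+.295)<.1)
fin=near&(Z>.040)&(Z<.055)&(im.max(-1)<90); n,l,s,ce=cv2.connectedComponentsWithStats(fin.astype(np.uint8)); i=1+np.argmax(s[1:,4]); fin=l==i
q=P[fin]; print('fin',cv2.minAreaRect((q[:,:2]*1000).astype(np.float32)),np.median(q[:,2]),ce[i])
cv=near&(Z>.004)&(Z<.018)&(im.min(-1)>60); n,l,s,ce=cv2.connectedComponentsWithStats(cv.astype(np.uint8)); i=1+np.argmax(s[1:,4])
q=P[l==i]; print('cover',cv2.minAreaRect((q[:,:2]*1000).astype(np.float32)),np.median(q[:,2]),ce[i])
E
```

```text
[[-0.9821, 0.1885, -0.0, 0.5468], [0.1885, 0.9821, 0.0, -0.2914], [0.0, 0.0, -1.0, 0.1545], [0.0, 0.0, 0.0, 1.0]] [-0.62  0.43  0.01  1.15  0.   -0.43]
fin ((547.25390625, -294.17449951171875), (11.265446662902832, 38.61690902709961), 78.83357238769531) 0.04607583024172668 [277.62852897 203.07429421]
cover ((543.9779052734375, -293.8176574707031), (90.39131927490234, 118.58814239501953), 78.09854888916016) 0.010249647889681246 [278.02135513 186.41049301]
```

View pics/w4.png

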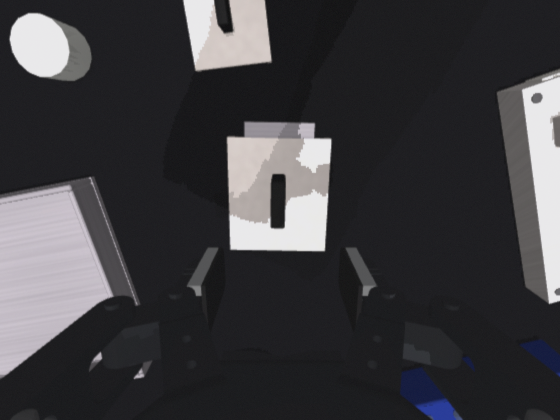

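The picture shows the larger cover at (278,190). Its tongue is at the top (280,130), towards the robot, and its rectangle measures 90 x 118 mm as expected. The smaller cover is at (228,30). I'll descend onto the fin.

play_rows --steps '[{"claw": 90, "dp": [-0.0012, -0.0027, 0.02], "angular": [0, 0, 0.5]}, {"claw": 90, "dp": [0, 0, 0.03], "angular": [0, 0, 0]}, {"claw": 90, "dp": [0, 0, 0.03], "angular": [0, 0, 0]}, {"claw": 90, "dp": [0, 0, 0.03], "angular": [0, 0, 0]}, {"claw": 90, "dp": [0, 0, 0.0195], "angular": [0, 0, 0]}, {"claw": 90, "dp": [0, 0, 0], "angular": [0, 0, 0]}, {"claw": 255, "dp": [0, 0, 0], "angular": [0, 0, 0]}, {"claw": 255, "dp": [0, 0, 0], "angular": [0, 0, 0]}]' --force 80

```text
clock: 6.6
tcp_pos: [0.5483, -0.2949, 0.0264]
orientation: [0.001, 0.098, 0.995, -0.0]
wrist_force: [0.8, -0.3, -0.4]
finger_gap: 0.0322
```

play_rows --steps '[{"claw": 255, "dp": [0, 0, 0], "angular": [0, 0, 0]}, {"claw": 255, "dp": [0, 0, 0], "angular": [0, 0, 0]}, {"claw": 255, "dp": [0, 0, -0.01], "angular": [0, 0, 0]}, {"claw": 255, "dp": [0, 0, -0.03], "angular": [0, 0, 0]}, {"claw": 255, "dp": [0, 0, -0.03], "angular": [0, 0, 0]}, {"claw": 255, "dp": [0, 0, -0.03], "angular": [0, 0, 0]}, {"claw": 255, "dp": [0, 0, 0], "angular": [0, 0, 0]}, {"claw": 255, "dp": [0, 0, 0], "angular": [0, 0, 0]}]'

```text
clock: 7.27
tcp_pos: [0.5491, -0.2954, 0.1286]
orientation: [0.003, 0.098, 0.995, -0.002]
wrist_force: [-0.6, -0.1, -2.3]
finger_gap: 0.0105
```

```bash
python3 - <<'E'
from h import *
T=tool(); im,d,c,W=look('wrist'); s=env.get_state(); print(T.round(4).tolist(), s['finger_gap'],s['wrist_force'])
cv2.imwrite('pics/w5.png',im[...,::-1]); P=cloud(d,c,W); np.savez('c_w5',im=im,d=d,W=W,T=T)
Q=(P-T[:3,3])@T[:3,:3]   # tool coords
m=(d>0)&(Q[...,2]>.005)&(Q[...,2]<.03)&(abs(Q[...,1])<.07)&(Q[...,0]>-.02)&(Q[...,0]<.1)
w=m&(im.min(-1)>60); n,l,st,ce=cv2.connectedComponentsWithStats(w.astype(np.uint8)); i=1+np.argmax(st[1:,4]); q=Q[l==i]
print(st[i],ce[i]); A=np.c_[q[:,:2],np.ones(len(q))]; print('plane',np.linalg.lstsq(A,q[:,2],rcond=None)[0].round(4))
print('rect tool',cv2.minAreaRect((q[:,:2]*1000).astype(np.float32)),'max x',np.percentile(q[:,0],[0,99.8]),'y',np.percentile(q[:,1],[.2,99.8]))
E
```

```text
[[-0.9809, 0.1943, 0.0051, 0.5491], [0.1943, 0.9809, -0.0036, -0.2954], [-0.0057, -0.0025, -1.0, 0.1286], [0.0, 0.0, 0.0, 1.0]] 0.010740584111968505 [ 0.9499034   0.21568189 -2.67957511]
[  188   124   189   164 23378] [281.61917187 197.70365301]
plane [-0.0005 -0.0014  0.0172]
rect tool ((22.440082550048828, 0.1846923828125), (90.66647338867188, 84.76173400878906), 89.97733306884766) max x [-0.01995864  0.06467643] y [-0.0447012   0.04504807]
```

View pics/w5.png

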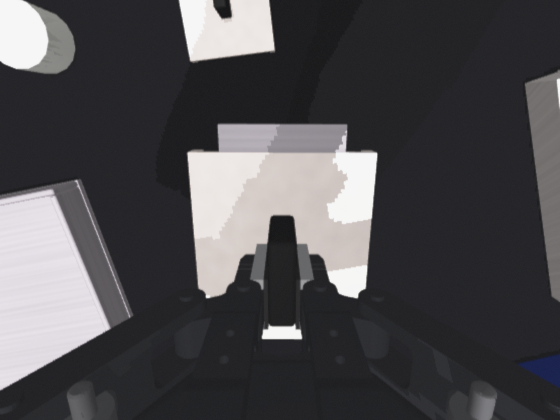

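The cover is held square, with its tongue tip 64.7 mm ahead of the TCP along tool x. I'll carry it to the stage and turn it to the stage's yaw.

play_rows --steps '[{"claw": 255, "dp": [0, 0, -0.01], "angular": [0, 0, -6.5]}, {"claw": 255, "dp": [0, 0, -0.01], "angular": [0, 0, -6.5]}, {"claw": 255, "dp": [0, 0, 0], "angular": [0, 0, -6.4]}, {"claw": 255, "dp": [-0.008, 0.02, 0], "angular": [0, 0, 0]}, {"claw": 255, "dp": [-0.0125, 0.035, 0], "angular": [0, 0, 0]}, {"claw": 255, "dp": [-0.0125, 0.035, 0], "angular": [0, 0, 0]}, {"claw": 255, "dp": [-0.0125, 0.035, 0], "angular": [0, 0, 0]}, {"claw": 255, "dp": [-0.0125, 0.035, 0], "angular": [0, 0, 0]}]'

```text
clock: 7.98
tcp_pos: [0.5807, -0.1258, 0.1431]
orientation: [-0.002, -0.071, 0.997, 0.001]
wrist_force: [0.2, -0.8, -1.6]
finger_gap: 0.0109
```

play_rows --steps '[{"claw": 255, "dp": [-0.0125, 0.035, 0], "angular": [0, 0, 0]}, {"claw": 255, "dp": [-0.0125, 0.035, 0], "angular": [0, 0, 0]}, {"claw": 255, "dp": [-0.0125, 0.03, 0], "angular": [0, 0, 0]}, {"claw": 255, "dp": [-0.005, 0.015, 0], "angular": [0, 0, 0]}, {"claw": 255, "dp": [0, 0, 0], "angular": [0, -5, 0]}, {"claw": 255, "dp": [0, 0, 0], "angular": [0, -5, 0]}, {"claw": 255, "dp": [0, 0, 0], "angular": [0, 0, 0]}, {"claw": 255, "dp": [0, 0, 0], "angular": [0, 0, 0]}]'

```text
clock: 8.65
tcp_pos: [0.6043, -0.0074, 0.143]
orientation: [0.084, -0.071, 0.994, 0.007]
wrist_force: [0.4, -0.2, -1.8]
finger_gap: 0.0109
```

```bash
python3 - <<'E'
from h import *
z=np.load('c_w3.npz'); im,d,W=z['im'],z['d'],z['W']; c=env.calibration('wrist'); P=cloud(d,c,W)
m=(d>0)&(P[...,2]>.0315)&(P[...,2]<.036)&(np.hypot(P[...,0]-.5942,P[...,1]+.0025)<.026)&(im.min(-1)>60)
n,l,s,ce=cv2.connectedComponentsWithStats(m.astype(np.uint8)); i=1+np.argmax(s[1:,4]); cn,_=cv2.findContours((l==i).astype(np.uint8),0,1); e=cv2.fitEllipse(max(cn,key=len)); print('seated disc',e,ray(e[0],.033,c,W).round(4))
T=tool(); im,d,c,W=look('wrist'); s=env.get_state(); print(T.round(4).tolist(), s['finger_gap'],s['wrist_force'])
print('yaw', np.degrees(np.arctan2(-T[0,1],T[1,1])))
cv2.imwrite('pics/w6.png',im[...,::-1]); np.savez('c_w6',im=im,d=d,W=W,T=T)
E
```

```text
seated disc ((282.24298095703125, 263.460205078125), (61.0225830078125, 66.83976745605469), 89.06185150146484) [ 0.5924 -0.0018  0.033 ]
[[-0.9759, -0.1423, 0.1653, 0.6043], [-0.1401, 0.9898, 0.0252, -0.0074], [-0.1672, 0.0014, -0.9859, 0.143], [0.0, 0.0, 0.0, 1.0]] 0.010156381695663137 [ 0.80407067  0.22473018 -1.76762175]
yaw 8.181924581431577
```

View pics/w6.png

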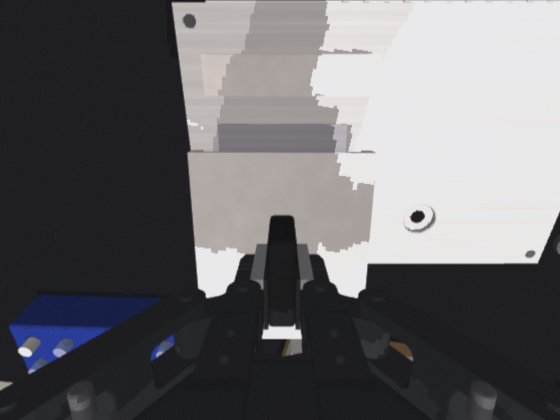

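The cover is tilted the right way, with its tongue at (283,138) facing the bar, whose top face is at rows 55–96. I'll work out the bar's face and centre from depth.

```bash
python3 - <<'E'
from h import *
z=np.load('c_w6.npz'); im,d,W,T=z['im'],z['d'],z['W'],z['T']; c=env.calibration('wrist'); P=cloud(d,c,W)
a=np.radians(8.2); ex=np.array([np.cos(a),np.sin(a)]); ey=np.array([-ex[1],ex[0]])
v,u=np.mgrid[:420,:560]
m=(d>0)&(abs(P[...,2]-.053)<.005)&(v<122); n,l,s,ce=cv2.connectedComponentsWithStats(m.astype(np.uint8)); i=1+np.argmax(s[1:,4]); q=P[l==i]
print(s[i],'bar top z',np.median(q[:,2])); sx=q[:,:2]@ex; sy=q[:,:2]@ey
print('bar x range',np.percentile(sx,[1,50,99]).round(4),'y',np.percentile(sy,[.5,99.5]).round(4),'mid',(np.percentile(sy,.5)+np.percentile(sy,99.5))/2)
r=cv2.minAreaRect((q[:,:2]*1000).astype(np.float32)); print(r)
for p in [(.5942,-.0025),(.5924,-.0018)]: p=np.array(p); print('pocket s',p@ex,p@ey,'bar face pred',p@ex-.057)
Q=(P-T[:3,3])@T[:3,:3]
w=(d>0)&(abs(Q[...,2]-.0175)<.004)&(abs(Q[...,1])<.03)&(Q[...,0]>.03)&(v>118)&(v<215); q=P[w]; k=np.argsort(Q[w][:,0])[-60:]
print('tongue tip top edge world',q[k].mean(0).round(4),'tool',Q[w][k].mean(0).round(4), 'tongue s',(q[k].mean(0)[:2]@ex).round(4),(q[k].mean(0)[:2]@ey).round(4)); print('tcp s',T[:2,3]@ex,T[:2,3]@ey)
E
```

```text
[ 201   54  182   42 7452] bar top z 0.0522257038985387
bar x range [0.5071 0.5183 0.5307] y [-0.1419 -0.0331] mid -0.08752987802162598
((526.1447143554688, -12.44454574584961), (23.73295021057129, 110.7089614868164), 8.168542861938477)
pocket s 0.5877684640711444 -0.08722455298508448 bar face pred 0.5307684640711443
pocket s 0.5860867071091044 -0.08627497754277912 bar face pred 0.5290867071091043
tongue tip top edge world [ 0.5463 -0.03    0.1131] tool [ 0.0648 -0.0141  0.0193] tongue s 0.5364 -0.1076
tcp s 0.5971028620603983 -0.09348457766141495
```

play_rows --steps '[{"claw": 255, "dp": [0.002, 0.0022, 0.012], "angular": [0, 0, 0]}, {"claw": 255, "dp": [0.0031, 0.002, 0.0183], "angular": [0, 0, 0]}, {"claw": 255, "dp": [0.0031, 0.002, 0.0183], "angular": [0, 0, 0]}, {"claw": 255, "dp": [0.0025, 0, 0.0144], "angular": [0, 0, 0]}, {"claw": 255, "dp": [0.0017, 0, 0.01], "angular": [0, 0, 0]}, {"claw": 255, "dp": [0, 0, 0], "angular": [0, 0, 0]}, {"claw": 255, "dp": [0, 0, 0], "angular": [0, 0, 0]}, {"claw": 255, "dp": [0, 0, 0], "angular": [0, 0, 0]}]'

```text
clock: 9.37
tcp_pos: [0.6087, -0.002, 0.072]
orientation: [0.088, -0.071, 0.994, 0.006]
wrist_force: [-0.0, 0.4, -1.7]
finger_gap: 0.0104
```

```bash
cat > st.py <<'E'
from h import *
a=np.radians(8.2); ex=np.array([np.cos(a),np.sin(a)]); ey=np.array([-ex[1],ex[0]])
def rep():
    T=tool(); s=env.get_state(); x,y=T[:2,3]@ex,T[:2,3]@ey; th=np.arcsin(-T[2,0]); C,S=np.cos(th),np.sin(th)
    px=x-(51.7e-3*C-27.5e-3*S); pz=T[2,3]-(51.7e-3*S+27.5e-3*C)-.03
    print('tcp s',x.round(4),(y+.0873).round(4),T[2,3].round(4),'tilt',np.degrees(th).round(2),'yaw',np.degrees(np.arctan2(-T[0,1],T[1,1])).round(2),'pivot-face',(px-.5308).round(4),'pivot h',pz.round(4),'F',s['wrist_force'].round(1),'M',s['ft_torque'].round(2),'gap',round(s['finger_gap'],4))
    print('down in tool',(-T[2,:3]).round(4)); return T
if __name__=='__main__': rep()
E
python3 - <<'E'
from st import *
T=rep(); im,d,c,W=look('wrist'); P=cloud(d,c,W); cv2.imwrite('pics/w7.png',im[100:220,150:410,::-1].repeat(3,0).repeat(3,1))
v,u=np.mgrid[:420,:560]
# profile of height along column near the centre
for col in (240,260,320): print(col,[(r,*(1000*np.array([P[r,col,:2]@ex-.5308,P[r,col,2]-.03])).round(1)) for r in range(96,170,6)])
E
```

```text
tcp s 0.6022 -0.0015 0.072 tilt 10.08 yaw 8.18 pivot-face 0.0253 pivot h 0.0059 F [-0.   0.4 -1.7] M [-0.08  0.18 -0.06] gap 0.0104
down in tool [1.751e-01 6.000e-04 9.846e-01]
240 [(96, np.float64(-3.1), np.float64(22.4)), (102, np.float64(-0.6), np.float64(21.9)), (108, np.float64(5.6), np.float64(-0.7)), (114, np.float64(8.5), np.float64(-0.3)), (120, np.float64(11.5), np.float64(-0.6)), (126, np.float64(11.4), np.float64(13.5)), (132, np.float64(13.9), np.float64(14.8)), (138, np.float64(16.6), np.float64(15.3)), (144, np.float64(19.2), np.float64(16.1)), (150, np.float64(22.4), np.float64(15.2)), (156, np.float64(25.0), np.float64(16.1)), (162, np.float64(27.8), np.float64(16.7)), (168, np.float64(30.7), np.float64(17.2))]
260 [(96, np.float64(-3.2), np.float64(23.1)), (102, np.float64(-0.7), np.float64(22.7)), (108, np.float64(5.7), np.float64(-1.2)), (114, np.float64(8.6), np.float64(-1.2)), (120, np.float64(11.5), np.float64(-0.6)), (126, np.float64(11.3), np.float64(13.9)), (132, np.float64(14.0), np.float64(14.2)), (138, np.float64(16.6), np.float64(15.4)), (144, np.float64(19.6), np.float64(14.8)), (150, np.float64(21.9), np.float64(16.6)), (156, np.float64(25.1), np.float64(16.0)), (162, np.float64(27.7), np.float64(17.1)), (168, np.float64(30.4), np.float64(18.0))]
320 [(96, np.float64(-3.0), np.float64(22.0)), (102, np.float64(-0.6), np.float64(22.1)), (108, np.float64(5.7), np.float64(-0.9)), (114, np.float64(8.8), np.float64(-1.7)), (120, np.float64(11.6), np.float64(-1.1)), (126, np.float64(11.3), np.float64(14.1)), (132, np.float64(13.8), np.float64(15.4)), (138, np.float64(16.3), np.float64(16.3)), (144, np.float64(19.4), np.float64(15.5)), (150, np.float64(22.1), np.float64(16.3)), (156, np.float64(25.0), np.float64(16.4)), (162, np.float64(27.7), np.float64(17.2)), (168, np.float64(30.4), np.float64(18.0))]
```

View pics/w7.png

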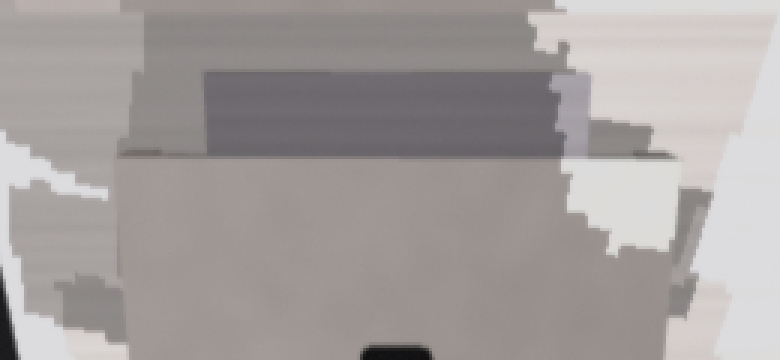

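The tongue tip's top edge is 11 mm in front of the bar face and 14.3 mm above the plate, matching my model within 0.7 mm. I'll lower 4 mm, then go in.

play_rows --steps '[{"claw": 255, "dp": [0.0007, 0.0015, 0.004], "angular": [0, 0, 0]}, {"claw": 255, "dp": [0, 0, 0], "angular": [0, 0, 0]}, {"claw": 255, "dp": [0.0043, 0, -0.0008], "angular": [0, 0, 0]}, {"claw": 255, "dp": [0.0043, 0, -0.0008], "angular": [0, 0, 0]}, {"claw": 255, "dp": [0.0043, 0, -0.0008], "angular": [0, 0, 0]}, {"claw": 255, "dp": [0.0043, 0, -0.0008], "angular": [0, 0, 0]}, {"claw": 255, "dp": [0.0033, 0, -0.0006], "angular": [0, 0, 0]}, {"claw": 255, "dp": [0, 0, 0], "angular": [0, 0, 0]}]'

```text
clock: 10.08
tcp_pos: [0.5858, -0.0031, 0.0673]
orientation: [0.087, -0.071, 0.994, 0.006]
wrist_force: [-0.5, 0.5, -2.4]
finger_gap: 0.0106
```

```bash
python3 st.py
```

```text
tcp s 0.5794 0.0007 0.0673 tilt 10.01 yaw 8.19 pivot-face 0.0024 pivot h 0.0012 F [-0.5  0.5 -2.4] M [-0.03  0.18 -0.02] gap 0.0106
down in tool [ 0.1738 -0.      0.9848]
```

Inside with no contact force. Now I'll rotate down about the lower edge, stopping at 2°.

play_rows --steps '[{"claw": 255, "dp": [-0.0009, 0, 0.0018], "angular": [0, 2, 0]}, {"claw": 255, "dp": [-0.0009, 0, 0.0018], "angular": [0, 2, 0]}, {"claw": 255, "dp": [-0.0009, 0, 0.0018], "angular": [0, 2, 0]}, {"claw": 255, "dp": [-0.0009, 0, 0.0018], "angular": [0, 2, 0]}, {"claw": 255, "dp": [0, 0, 0], "angular": [0, 0, 0]}, {"claw": 255, "dp": [0, 0, 0], "angular": [0, 0, 0]}, {"claw": 255, "dp": [0, 0, 0], "angular": [0, 0, 0]}, {"claw": 255, "dp": [0, 0, 0], "angular": [0, 0, 0]}]'

```text
clock: 10.75
tcp_pos: [0.5904, -0.0024, 0.0604]
orientation: [0.018, -0.071, 0.997, 0.001]
wrist_force: [0.8, 0.7, -2.7]
finger_gap: 0.0106
```

```bash
python3 st.py
```

```text
tcp s 0.584 0.0007 0.0604 tilt 2.02 yaw 8.19 pivot-face 0.0025 pivot h 0.0011 F [ 0.8  0.7 -2.7] M [-0.03  0.05  0.02] gap 0.0106
down in tool [ 3.530e-02 -1.000e-04  9.994e-01]
```

play_rows --steps '[{"claw": 255, "dp": [0.0006, 0, 0], "angular": [0, 0, 0]}, {"claw": 255, "dp": [-0.0005, 0, 0.0009], "angular": [0, 1, 0]}, {"claw": 255, "dp": [-0.0005, 0, 0.0009], "angular": [0, 1, 0]}, {"claw": 255, "dp": [0, 0, 0.0004], "angular": [0, 0, 0]}, {"claw": 255, "dp": [0, 0, 0.0004], "angular": [0, 0, 0]}, {"claw": 255, "dp": [0, 0, 0], "angular": [0, 0, 0]}, {"claw": 255, "dp": [0, 0, 0], "angular": [0, 0, 0]}, {"claw": 255, "dp": [0, 0, 0], "angular": [0, 0, 0]}]'

```text
clock: 11.42
tcp_pos: [0.5912, -0.0023, 0.0577]
orientation: [-0.0, -0.072, 0.997, 0.0]
wrist_force: [-0.5, 1.0, -2.5]
finger_gap: 0.0106
```

```bash
python3 st.py
```

```text
tcp s 0.5848 0.0007 0.0577 tilt -0.01 yaw 8.2 pivot-face 0.0023 pivot h 0.0002 F [-0.5  1.  -2.5] M [ 0.02  0.01 -0.02] gap 0.0106
down in tool [-1.e-04 -1.e-04  1.e+00]
```

play_rows --steps '[{"claw": 255, "dp": [0, 0, 0.0004], "angular": [0, 0, 0]}, {"claw": 255, "dp": [0, 0, 0.0004], "angular": [0, 0, 0]}, {"claw": 255, "dp": [0, 0, 0.0004], "angular": [0, 0, 0]}, {"claw": 255, "dp": [0, 0, 0.0003], "angular": [0, 0, 0]}, {"claw": 255, "dp": [0, 0, 0], "angular": [0, 0, 0]}, {"claw": 255, "dp": [0, 0, 0], "angular": [0, 0, 0]}, {"claw": 255, "dp": [0, 0, 0], "angular": [0, 0, 0]}, {"claw": 255, "dp": [0, 0, 0], "angular": [0, 0, 0]}]'

```text
clock: 12.08
tcp_pos: [0.5911, -0.0024, 0.0574]
orientation: [0.0, -0.071, 0.997, -0.0]
wrist_force: [-3.8, 0.4, 5.7]
finger_gap: 0.0109
```

```bash
python3 st.py
```

```text
tcp s 0.5848 0.0006 0.0574 tilt 0.03 yaw 8.2 pivot-face 0.0023 pivot h -0.0001 F [-3.8  0.4  5.7] M [ 0.02  0.57 -0.02] gap 0.0109
down in tool [5.e-04 2.e-04 1.e+00]
```

Contact came at the expected height with a small load. I'll release and lift off.

play_rows --steps '[{"claw": 190, "dp": [0, 0, 0], "angular": [0, 0, 0]}, {"claw": 150, "dp": [0, 0, 0], "angular": [0, 0, 0]}, {"claw": 100, "dp": [0, 0, 0], "angular": [0, 0, 0]}, {"claw": 100, "dp": [0, 0, 0], "angular": [0, 0, 0]}, {"claw": 100, "dp": [0, 0, -0.02], "angular": [0, 0, 0]}, {"claw": 100, "dp": [0, 0, -0.035], "angular": [0, 0, 0]}, {"claw": 100, "dp": [0, 0, -0.035], "angular": [0, 0, 0]}, {"claw": 100, "dp": [0, 0, -0.035], "angular": [0, 0, 0]}]'

```text
clock: 12.75
tcp_pos: [0.5908, -0.0023, 0.1822]
orientation: [-0.001, -0.071, 0.997, 0.0]
wrist_force: [0.6, 0.1, -0.3]
finger_gap: 0.0521
```

play_rows --steps '[{"claw": 100, "dp": [0.03, 0, -0.02], "angular": [0, 0, 0]}, {"claw": 100, "dp": [0, 0, 0], "angular": [0, 0, 0]}, {"claw": 100, "dp": [0, 0, 0], "angular": [0, 0, 0]}, {"claw": 100, "dp": [0, 0, 0], "angular": [0, 0, 0]}, {"claw": 100, "dp": [0, 0, 0], "angular": [0, 0, 0]}, {"claw": 100, "dp": [0, 0, 0], "angular": [0, 0, 0]}, {"claw": 100, "dp": [0, 0, 0], "angular": [0, 0, 0]}, {"claw": 100, "dp": [0, 0, 0], "angular": [0, 0, 0]}]'

```text
clock: 13.42
tcp_pos: [0.5615, -0.0066, 0.2002]
orientation: [-0.001, -0.072, 0.997, 0.0]
wrist_force: [0.3, 0.8, -0.3]
finger_gap: 0.0516
```

```bash
python3 - <<'E'
from st import *
T=rep()
im,d,c,W=look('wrist'); P=cloud(d,c,W)
cv2.imwrite('pics/w8.png',im[...,::-1])
sx=P[...,:2]@ex-.5878; sy=P[...,:2]@ey+.0873; Z=P[...,2]-.03
m=(d>0)&(abs(Z-.011)<.004)&(abs(sx)<.06)&(abs(sy)<.06)&(im.min(-1)>60)
n,l,s,ce=cv2.connectedComponentsWithStats(m.astype(np.uint8)); m=l==1+np.argmax(s[1:,4])
A=np.c_[sx[m],sy[m],np.ones(m.sum())]; print('plane',np.linalg.lstsq(A,Z[m],rcond=None)[0].round(4))
print('x',np.percentile(sx[m],[.5,99.5]),'y',np.percentile(sy[m],[.5,99.5]),cv2.minAreaRect(np.c_[sx[m],sy[m]].astype(np.float32)*1000))
pl=(d>0)&(abs(sx)<.03)&(abs(sy-.1)<.02); print('plate z',np.median(Z[pl]))
i1=look('side')[0]; i2=look('scene')[0]
cv2.imwrite('pics/end.png',np.hstack([cv2.resize(i1[140:320,140:340,::-1],(400,360)),cv2.resize(i2[170:320,190:390,::-1],(400,360))]))
E
```

```text
tcp s 0.5548 0.0007 0.2002 tilt -0.09 yaw 8.21 pivot-face -0.0277 pivot h 0.1428 F [ 0.3  0.8 -0.3] M [-0.04  0.03 -0.03] gap 0.0516
down in tool [-1.5e-03 -5.0e-04  1.0e+00]
plane [0.0004 0.0006 0.0103]
x [-0.05402972  0.05045065] y [-0.04409304  0.04514011] ((-1.5325393676757812, 0.4763450622558594), (90.13288116455078, 105.69432830810547), 89.87300872802734)
plate z -0.0006914196733406597
```

View pics/end.png

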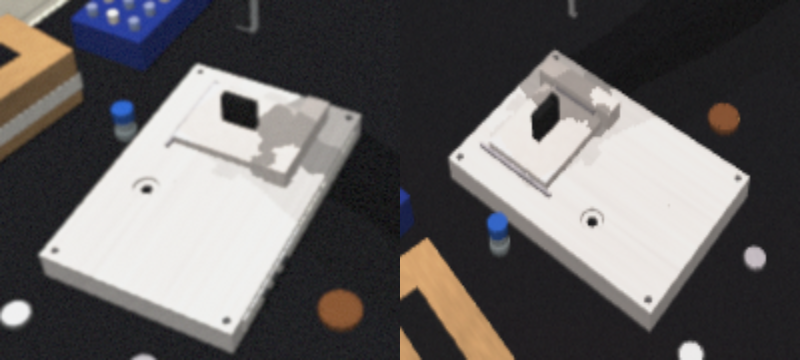

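The cover lies flat, with its top 11.0 mm above the plate and slopes under 0.001. It sits 1 mm in x and 0.5 mm in y from home, behind the ridge, with the tongue under the bar. The gripper is clear.

```bash
python3 -c "
from workcell import env
print(env.hand_in())"
```

```text
the job is handed in; nothing more can be done
None
```

The job is done and handed in at about 13.6 s on the robot's clock; no verdict was reported.

**What I did:** I gripped the large disc lightly and slid it along the plate into the large pocket. I then took the larger cover by its fin and put its tongue into the groove at 10° tilt. Rotating it flat about its lower edge brought it down behind the ridge, and I let go and backed off.

**Last checks:**
- **Disc:** its top stood about 3.3 mm above the plate (3 mm expected when seated) and it was level to about 0.004 rad. I measured this before the cover went on; it can't be seen underneath now.
- **Cover:** its top is 11.0 mm above the plate as expected, with slopes under 0.001 rad. It is about 1 mm in x, 0.5 mm in y and 0.1° from home.
- **Bystanders:** the vial and small disc look undisturbed in the last pictures. I did not measure them again.

**Disagreements:**
- The pocket position measured from its window and from the bar differed by about 2 mm from the position I got from the seated disc. I used the bar for placing the cover.
- The finger opening read 1.5 to 3 mm under the true size of the gripped part.

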